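# Hang the yellow guard door on the two pins of the hinge post

## Task

Hang the yellow-framed guard door back on the yellow hinge post of the test nest: lift it out of its parking stand, bring it upright to the post, lower both of its knuckles onto the post's two upright pins at once until it sits fully down, and let go. Do not let the door fall, and leave the blue-framed door in its stand. The door may hang at any swing angle.

Things in the scene. Friction and masses are not known exactly. Their poses are not given: they have to be found in the camera images.
- guard_door: Door to hang: upright leaf, yellow frame, clear window, 0.2-0.4 kg. Origin on its hinge axis at the lower knuckle's lower mouth, z up; panel y -22 to -122, z -12 to +138, x -6 to +6 mm. Knuckles: steel tubes 18 high, bore 22 (28 at the mouth), outside 36 mm, mouths at z 0 and +110. Stands in the slot (15.6 mm wide, walls to 50 mm above bench) of one of two alike black stands; 60 mm lift clears it.
- door_grip (a point): On the yellow door, where to pinch it from above across its 12 mm thickness (door's x): in the plain 36 mm deep top rail, mid-panel, 15 mm below the top edge; at (0, -72, +123) mm in the door's frame, straight above its centre of mass. Axes as the door's.
- hinge_post: Fixed hinge post of the nest: base 165 x 225 x 12 mm, yellow square column (26 mm, 166 mm high, at y = +40), card terminal lying at +x (top at 40 mm). Origin on the axis of its two upright pins, at bench level, z up. Two brackets reach from column to the axis; pin shoulders at z = 40 and 150 mm, brackets 10 mm thick below them. A door shut across the nest has its axes parallel to these.
- lower_pin (a point): Foot of the lower pin, on its shoulder; the hung door's origin comes here. Both pins: oiled steel, 24 mm high, 14 mm thick for 8 mm, then tapering to a 5 mm tip. The lower knuckle must pass in sideways between this pin's tip and the upper bracket (underside 100 mm above this point): bring the door in along +y of the post (or from its -x side) with its origin about 53 mm above here, then lower it.
- spare_door: Not to be used: the same leaf with a blue frame, standing in the other black stand. Origin and axes as for the yellow door: on the hinge axis at the lower knuckle's lower mouth, leaf towards -y.
Mind the look-alikes: they are no part of the job. There is more than one size of the guard_door; the one meant has the size given above.

How it is judged:
By the outcome, as a careful person would: the job done as asked, in the order asked, and still so for the second after the job is handed in, with the robot touching nothing.
It also fails if it takes over 35 s, if anything falls off the work surface, if the arm or the gripper's body presses on something with over 40 N, if the wrist force passes 120 N, or if a joint passes its speed limit or range.

## Robot

A 7-joint arm with a two-finger parallel gripper is mounted at the origin on the work surface; the furniture and walls round the work are solid. World frame = base frame: x ahead of the robot, y to its left, z up, the work surface at z = 0. Lengths are in m, angles in rad, forces in N, time in s.
With the tool pointing down it reaches from about 0.425 to 0.875 m from the base axis. Payload 4.7 kg.
Tool frame: the origin (TCP) lies at the very end of the fingers, on their centre line; the grasp point (between the pads) lies 19 mm behind it; z points along the fingers, y is the line along which they close (so a half turn about z gives the same grasp; the last joint's range is limited). The gripper opens to 87 mm and grips with 3 to 60 N. Pads are 19 mm wide; open, the fingers measure 117 mm over their backs; the gripper's body (75 mm by 190 mm) begins 51 mm behind the grasp point.
Start: joints at [1.254, 0.321, -0.07, 1.45, 0.023, 1.371, -0.057], TCP at [0.211, -0.615, 0.223] pointing down, gripper open.
Joint ranges: [-2.86, 2.86], [-0.3, 2.09], [-1.38, 1.24], [0.06, 2.45], [-1.56, 4.7], [0.09, 2.05], [-2.69, 2.69]. Speed limits (rad/s): [2.57, 2.57, 3.14, 3.14, 3.14, 3.14, 3.14].

## Interface

Orientations are given as a 3x3 rotation matrix whose columns are the frame's x, y, z axes.
In Python, from workcell import r gives the robot as it stands.
- The arm moves only by the tool jog_arm, never from a script. Its argument "deltas" is text: rows parted by semicolons, each of 6 numbers parted by spaces: the shift along the world's x, y, z in units of 4 cm (1.0 is 4 cm), then the turn, a rotation vector about the world's x, y, z in units of pi rad (1.0 is pi rad). In form: tx ty tz ax ay az; .... A call has exactly 10 rows; each row shifts and turns the commanded pose from where the row before left it; what a row does not reach is not made up. A row lasts 1/10 s, in which the tool goes at most 50 mm and 8.59 degrees, less where a joint would pass 70% of its speed; a pose out of reach is approached as far as the arm can. A call with a number of a shift or a turn outside -1 to 1 is refused whole. A call with a gripper value outside its range is refused whole. "fingers" is the closure, from 0 (fully open) to 1 (shut), set as the call begins (left out, the last holds). The fingers move at their own pace and stop on an object; the grip force is fixed at half the most. Time passes only in rows, so rows that do not move let the fingers close, or fill a call up. It gives the time, the measured TCP pose, the force, the opening and the grip force at its end, in the units of the state.
- r.state(): the state, without advancing time (a new reading comes with each control period).
- r.capture(name): name is "scene" or "top" or "wrist"; returns the picture (480x640x3 uint8, blue, green, red); there is no depth.
- r.get_calibration(name): a dict with "fx", "fy", "cx", "cy" (pixels), "R" (3x3) and "t" (3): a world point X has camera coordinates R X + t; the wrist camera has in their place "hand_eye" (4x4, takes a point from camera to tool coordinates, whose origin is the TCP and whose axes are the flange's). Camera axes: x right, y down, z forward; pixel columns grow to the right and rows downward; lengths in m; the calibration is good to about 2 mm. A picture is of the moment at which its call begins: read the wrist's pose just before it. get_calibration takes no time and is no camera call.
- r.job_done(): hands the job in; it is judged then, once.
The state is a dict: "t": time; "qpos": joint angles; "dq": joint speeds; "joint_efforts": joint torques, N m; "tcp_pos": TCP position; "tcp_rot": TCP orientation; "contact_force": force on the tool from outside, world axes, zero at the start; "ft_torque": the same for the moment, N m; "grip_width": finger opening in m; "finger_force": force on a finger pad.
Only numpy, scipy, OpenCV 4.12 (cv2) and the standard library are available. Lean on these libraries where they do the work, as an engineer would, in place of code of your own. Each camera call takes 0.05 s, during which the arm holds its last target. There are 200 camera calls.

## Working session

There is one attempt and no reset: what is moved stays moved. The work goes in short steps, Python scripts to look and compute and a tool call to move; the robot and the scene stay as the last step left them, time stands still between calls to the robot, and variables do not carry over. Pictures are saved under pics/ and viewed, at most 10 in all, crops included, and the job is handed in when it is done.

Besides the shell and the picture viewer there is one more tool, called after ">>>" by a JSON object that holds its "method" and its "body". jog_arm: Moves the arm, as the interface text tells. Its arguments: {"type":"object","properties":{"deltas":{"type":"string"},"fingers":{"type":"number"}},"required":["deltas"]}

```bash
mkdir -p pics
python3 - <<'E'
from workcell import r
import cv2,numpy as np
s=r.state();print(s['t'],s['tcp_pos'],s['tcp_rot'])
for n in("scene","top"):
    cv2.imwrite(f"pics/{n}0.png",r.capture(n)); c=r.get_calibration(n);print(n,c)
print(r.get_calibration("wrist"))
E
```

```text
0.0 [ 0.21089379 -0.61425255  0.22147388] [[ 9.45784332e-01  3.24794558e-01 -7.01496645e-04]
 [ 3.24795304e-01 -9.45782664e-01  1.77850381e-03]
 [-8.58150057e-05 -1.90992386e-03 -9.99998172e-01]]
scene {'fx': 563.1794406461299, 'fy': 563.1794406461299, 'cx': 318.92241050396325, 'cy': 242.5747015976077, 'R': array([[-0.41958424, -0.90767361,  0.00881374],
       [-0.51370423,  0.22943898, -0.82671985],
       [ 0.74836958, -0.35140628, -0.56254476]]), 't': array([0.0914954 , 0.3271272 , 1.12073377])}
top {'fx': 465.19171508875996, 'fy': 465.19171508875996, 'cx': 320.3549798163206, 'cy': 238.51860643598326, 'R': array([[-0.00527502, -0.99994277,  0.00930748],
       [-0.98450798,  0.00356187, -0.1753036 ],
       [ 0.17526041, -0.01008802, -0.98447043]]), 't': array([-0.08195876,  0.44933951,  1.13724589])}
{'fx': 367.94420955290576, 'fy': 367.94420955290576, 'cx': 318.79544071532325, 'cy': 234.12728368386541, 'hand_eye': array([[-1.55248951e-04, -9.70648110e-01, -2.40504099e-01,
         6.43216082e-02],
       [ 9.99999987e-01, -1.59745363e-04, -8.00047073e-07,
        -2.60384093e-04],
       [-3.76428504e-05, -2.40504097e-01,  9.70648123e-01,
        -1.62304319e-01],
       [ 0.00000000e+00,  0.00000000e+00,  0.00000000e+00,
         1.00000000e+00]])}
```

View pics/scene0.png

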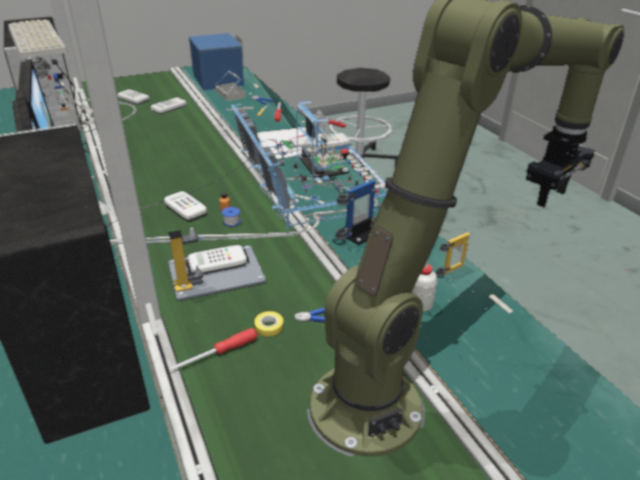

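View pics/top0.png

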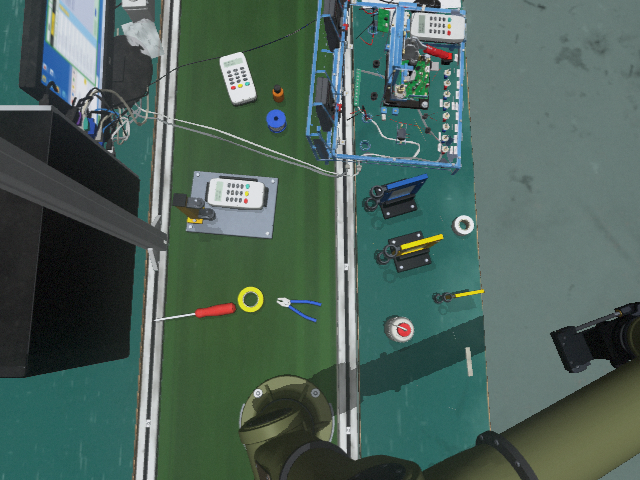

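The scene view shows the post near (180,265). In the top view the nest is near (230,205), the yellow door in its stand near (412,250), the blue door at (400,193), and a small yellow decoy at (460,295). I'll enlarge the door and nest.

Run:
```python
import cv2,numpy as np
i=cv2.imread("pics/top0.png")
a=cv2.resize(i[220:290,365:465],None,fx=4,fy=4,interpolation=cv2.INTER_CUBIC)
b=cv2.resize(i[165:245,165:285],None,fx=4,fy=4,interpolation=cv2.INTER_CUBIC)[:, :480]
o=np.zeros((600,800,3),np.uint8)
o[:280,:400]=a; o[280:600,:480]=b
cv2.imwrite("pics/c1.png",o)
```

```text
(no output)
```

View pics/c1.png

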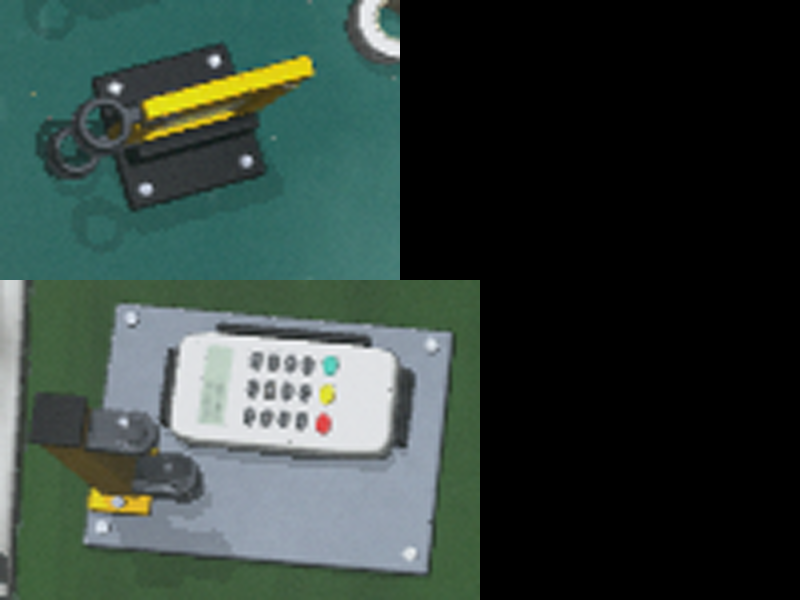

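The crop shows the door's top rail running from about (401.8,247.5) to (443,236.8) in the full picture, with the upper knuckle at about (391,251). The post base corners, upper bracket tip and lower bracket tip are also clear.

```bash
cat > h.py <<'E'
import numpy as np
from workcell import r
def cal(n):
    c=r.get_calibration(n);K=np.array([[c['fx'],0,c['cx']],[0,c['fy'],c['cy']],[0,0,1]])
    if 'R' in c: return K,np.array(c['R']),np.array(c['t'])
    return K,np.array(c['hand_eye'])
def wristcal(s):
    K,H=cal('wrist'); R=np.array(s['tcp_rot']);p=np.array(s['tcp_pos'])
    Rw=R@H[:3,:3]; tw=R@H[:3,3]+p
    return K,Rw.T,-Rw.T@tw
def proj(C,X):
    K,R,t=C; c=np.atleast_2d(X)@R.T+t; return c[:,:2]/c[:,2:]*[K[0,0],K[1,1]]+K[:2,2]
def back(C,uv,z):
    K,R,t=C; d=R.T@np.array([(uv[0]-K[0,2])/K[0,0],(uv[1]-K[1,2])/K[1,1],1]); o=-R.T@t
    return o+d*(z-o[2])/d[2]
def place(p,Xl):
    c,s=np.cos(p[3]),np.sin(p[3]); return np.atleast_2d(Xl)@np.array([[c,-s,0],[s,c,0],[0,0,1]]).T+p[:3]
E
python3 - <<'E'
from h import *
import cv2
from scipy.optimize import least_squares as ls
T=cal('top')
cr=lambda u,v,x0,y0:((u+.5)/4-.5+x0,(v+.5)/4-.5+y0)
D=lambda u,v:cr(u,v,365,220); N=lambda u,v:cr(u,v-280,165,165)
L=D(148,110);Rr=D(312,67);k=D(104,124)
for h in(0,.01,.02):
    a,b,kk=back(T,L,.15+h),back(T,Rr,.15+h),back(T,k,.14+h)
    print(h,a,b,np.linalg.norm(a-b),kk,np.linalg.norm(kk-(a+b)/2))
    d=b-a;print('yaw',np.degrees(np.arctan2(d[0],-d[1])))
pts=[N(118,304),N(453,332),N(430,573),N(84,544)]
for z in (0,.012,.03):
    q=[back(T,p,z) for p in pts];print(z,[x.round(4) for x in q],[round(float(np.linalg.norm(q[i]-q[(i+1)%4])),4) for i in range(4)])
    print([back(T,N(137,432),z+.138).round(4),back(T,N(180,480),z+.028).round(4)])
i=cv2.imread('pics/scene0.png')
cv2.imwrite('pics/c2.png',cv2.resize(i[225:305,160:275],None,fx=5,fy=5,interpolation=cv2.INTER_CUBIC))
E
```

```text
0 [ 0.40873607 -0.26860332  0.15      ] [ 0.43338878 -0.36389648  0.15      ] 0.0984303923643203 [ 0.40224838 -0.24478222  0.14      ] 0.0745761157993895
yaw 14.504632770400754
0.01 [ 0.40715279 -0.26673011  0.16      ] [ 0.43157052 -0.36111496  0.16      ] 0.09749217249376163 [ 0.40074131 -0.24315161  0.15      ] 0.07385959722428868
yaw 14.504632770400761
0.02 [ 0.40556952 -0.26485691  0.17      ] [ 0.42975226 -0.35833344  0.17      ] 0.0965539526232028 [ 0.39923424 -0.24152101  0.16      ] 0.07314320979916358
yaw 14.504632770400757
0 [array([0.6422, 0.2531, 0.    ]), array([0.6222, 0.0285, 0.    ]), array([0.4583, 0.0418, 0.    ]), array([0.4784, 0.2684, 0.    ])] [0.2255, 0.1644, 0.2275, 0.1646]
[array([0.518 , 0.2013, 0.138 ]), array([0.5146, 0.2007, 0.028 ])]
0.012 [array([0.6382, 0.2499, 0.012 ]), array([0.6184, 0.0275, 0.012 ]), array([0.4561, 0.0407, 0.012 ]), array([0.476, 0.265, 0.012])] [0.2232, 0.1628, 0.2252, 0.1629]
[array([0.5149, 0.1982, 0.15  ]), array([0.5119, 0.1979, 0.04  ])]
0.03 [array([0.6322, 0.245 , 0.03  ]), array([0.6127, 0.026 , 0.03  ]), array([0.4529, 0.039 , 0.03  ]), array([0.4725, 0.2599, 0.03  ])] [0.2198, 0.1603, 0.2218, 0.1604]
[array([0.5102, 0.1936, 0.168 ]), array([0.5077, 0.1937, 0.058 ])]
```

View pics/c2.png

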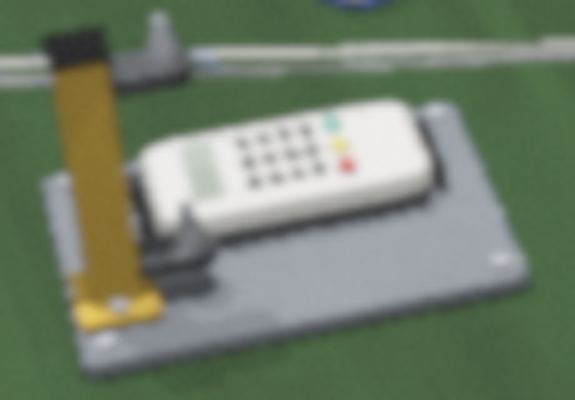

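The scene crop shows the pin tips at about (191.5,227) for the upper and (197.3,266) for the lower. The post fits a plane at z=0, with its axis near (0.513,0.198) and yaw about -5°. The door is at yaw about 14.5° with its grip near (0.42,-0.316). I'll move above the door.

>>> {"method": "jog_arm", "body": {"deltas": "0.52 0.74 0.1 0 0 0.047;0.52 0.74 0.1 0 0 0.047;0.52 0.74 0.1 0 0 0.047;0.52 0.74 0.1 0 0 0.047;0.52 0.74 0.1 0 0 0.047;0.52 0.74 0.1 0 0 0.047;0.52 0.74 0.1 0 0 0.047;0.52 0.74 0.1 0 0 0.047;0.52 0.74 0 0 0 0.047;0.52 0.74 0 0 0 0.047", "fingers": 0}}

```text
t: 1.1
tcp_pos: [0.4196, -0.3174, 0.2544]
tcp_rot: [[-0.24, 0.971, -0.0], [0.971, 0.24, -0.0], [-0.0, -0.0, -1.0]]
contact_force: [-0.2, -0.7, 0.4]
grip_width: 0.0866
finger_force: 0.0
```

Run:
```python
from h import *
import cv2
s=r.state();i=r.capture('wrist');cv2.imwrite('pics/w1.png',i)
np.savez('w1.npz',p=s['tcp_pos'],R=s['tcp_rot']);print(s['t'],s['tcp_pos'],s['tcp_rot'],np.abs(s['dq']).max())
C=wristcal(s)
for z in(.0,.01):
    P=[.4015,-.244,.012+z,np.radians(14.5)]
    print(proj(C,place(P,[[0,0,128e-3],[0,-.022,.138],[0,-.122,.138]])))
```

```text
1.1 [ 0.41960191 -0.31739892  0.25444675] [[-2.40195801e-01  9.70724444e-01 -1.76187122e-04]
 [ 9.70724459e-01  2.40195790e-01 -7.79522918e-05]
 [-3.33507901e-05 -1.89752962e-04 -9.99999981e-01]] 0.7791992556583022
[[320.24927169 128.51414756]
 [320.5994125  160.12627448]
 [321.81995832 291.30017137]]
[[320.30017864 127.96716113]
 [320.6646945  160.78701835]
 [321.92246219 296.51467987]]
```

View pics/w1.png

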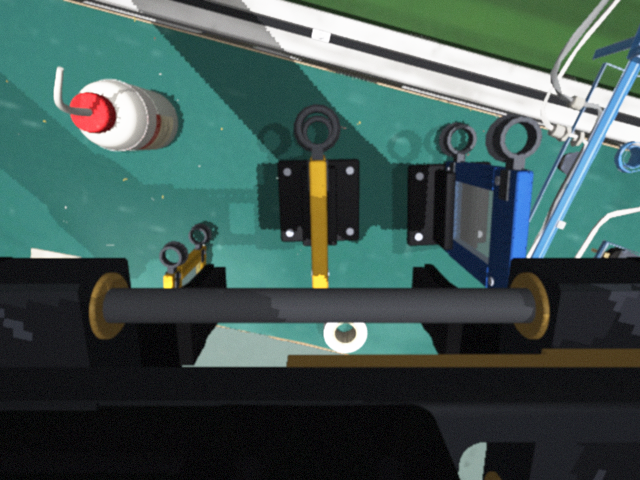

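The wrist view shows the yellow door centred under the gripper, with its knuckle at (317,128) and its rail from (318,160) to (320,287), matching the prediction within 2 px. Descending, then closing.

>>> {"method": "jog_arm", "body": {"deltas": "0 0.1 -0.42 0 0 0;0 0 -0.42 0 0 0;0 0 -0.42 0 0 0;0 0 -0.42 0 0 0;0 0 -0.42 0 0 0;0 0 -0.42 0 0 0;0 0 -0.42 0 0 0;0 0 -0.42 0 0 0;0 0 0 0 0 0;0 0 0 0 0 0"}}

```text
t: 2.15
tcp_pos: [0.4189, -0.3147, 0.1201]
tcp_rot: [[-0.234, 0.972, -0.0], [0.972, 0.234, 0.001], [0.001, -0.0, -1.0]]
contact_force: [0.7, -1.3, 0.3]
grip_width: 0.0868
finger_force: 0.0
```

>>> {"method": "jog_arm", "body": {"deltas": "0 0 0 0 0 0;0 0 0 0 0 0;0 0 0 0 0 0;0 0 0 0 0 0;0 0 0 0 0 0;0 0 0 0 0 0;0 0 0 0 0 0;0 0 0 0 0 0;0 0 0 0 0 0;0 0 0 0 0 0", "fingers": 1}}

```text
t: 3.15
tcp_pos: [0.4191, -0.3148, 0.1201]
tcp_rot: [[-0.234, 0.972, -0.0], [0.972, 0.234, 0.0], [0.0, 0.0, -1.0]]
contact_force: [-0.0, -0.3, 0.1]
grip_width: 0.0151
finger_force: 0.0
```

>>> {"method": "jog_arm", "body": {"deltas": "0 0 0 0 0 0;0 0 0 0 0 0;0 0 0 0 0 0;0 0 0.1 0 0 0;0 0 0.3 0 0 0;0 0 0.4 0 0 0;0 0 0.4 0 0 0;0 0 0.4 0 0 0;0 0 0.4 0 0 0;0 0 0.15 0 0 0"}}

```text
t: 4.15
tcp_pos: [0.42, -0.3153, 0.2086]
tcp_rot: [[-0.234, 0.972, 0.003], [0.972, 0.234, -0.002], [-0.003, 0.002, -1.0]]
contact_force: [0.2, -0.7, -1.9]
grip_width: 0.0116
finger_force: 29.9
```

Run:
```python
from h import *
import cv2
s=r.state();i=r.capture('wrist')
a=i[60:320,180:460];j=r.capture('top')[180:310,340:500]
o=np.zeros((520,800,3),np.uint8);o[:260*520//260//1,:][:390,:420]=cv2.resize(a,(420,390))
o[:309,420:800]=cv2.resize(j,(380,309));cv2.imwrite('pics/w2.png',o)
print(s['tcp_pos'],s['grip_width'],s['finger_force'],s['contact_force'],s['ft_torque'])
```

```text
[ 0.41999664 -0.31528628  0.20863511] 0.011609280235910999 29.86893451306969 [ 0.23846149 -0.74743083 -1.87668555] [-0.04548119 -0.1352525  -0.01140637]
```

View pics/w2.png

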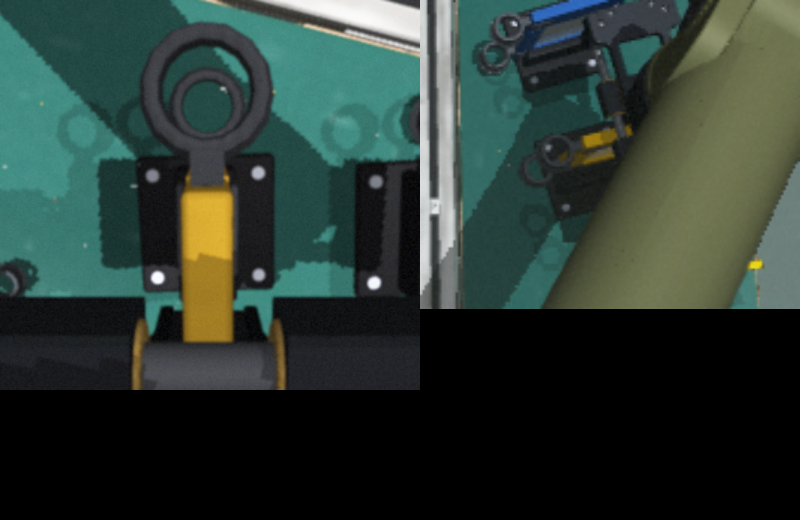

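The door is held at mid-rail and clear of its stand; the upper knuckle is at about (317,118), as predicted for a good grasp. Now carrying it to a point 45 mm short of the post, on its -y side.

>>> {"method": "jog_arm", "body": {"deltas": "0.04 0.2 0 0 0 -0.006;0.08 0.4 0 0 0 -0.006;0.1 0.5 0 0 0 -0.006;0.125 0.6 0 0 0 -0.006;0.125 0.6 0 0 0 -0.006;0.125 0.6 0 0 0 -0.006;0.125 0.6 0 0 0 -0.006;0.125 0.6 0 0 0 -0.006;0.125 0.6 0 0 0 -0.006;0.125 0.6 0 0 0 -0.006"}}

```text
t: 5.25
tcp_pos: [0.4624, -0.1017, 0.2053]
tcp_rot: [[-0.047, 0.999, -0.001], [0.999, 0.047, 0.0], [0.0, -0.001, -1.0]]
contact_force: [-0.3, 0.0, -1.5]
grip_width: 0.0118
finger_force: 29.9
```

>>> {"method": "jog_arm", "body": {"deltas": "0.125 0.6 0 0 0 -0.0055;0.125 0.6 0 0 0 -0.0055;0.125 0.6 0 0 0 -0.0055;0.125 0.6 0 0 0 -0.0055;0.125 0.6 0 0 0 -0.0055;0.125 0.6 0 0 0 -0.0055;0.1 0.5 0 0 0 -0.0055;0.06 0.3 0 0 0 -0.0055;0.04 0.2 0 0 0 0;0.02 0 0 0 0 0"}}

```text
t: 6.25
tcp_pos: [0.5013, 0.0823, 0.2057]
tcp_rot: [[0.088, 0.996, -0.001], [0.996, -0.088, 0.0], [0.0, -0.001, -1.0]]
contact_force: [-0.3, -0.5, -2.5]
grip_width: 0.0115
finger_force: 29.9
```

>>> {"method": "jog_arm", "body": {"deltas": "0 0 0 0 0 0;0 0 0 0 0 0;0 0 0 0 0 0;0 0 0 0 0 0;0 0 0 0 0 0;0 0 0 0 0 0;0 0 0 0 0 0;0 0 0 0 0 0;0 0 0 0 0 0;0 0 0 0 0 0"}}

```text
t: 7.25
tcp_pos: [0.5017, 0.0812, 0.2062]
tcp_rot: [[0.09, 0.996, 0.0], [0.996, -0.09, -0.0], [-0.0, 0.0, -1.0]]
contact_force: [-1.0, -0.7, -2.0]
grip_width: 0.0116
finger_force: 29.9
```

Run:
```python
from h import *
import cv2
s=r.state();i=r.capture('wrist');cv2.imwrite('pics/w3f.png',i)
cv2.imwrite('pics/w3.png',cv2.resize(i[0:240,160:480],(800,600),interpolation=cv2.INTER_CUBIC))
np.savez('w3.npz',p=s['tcp_pos'],R=s['tcp_rot']);print(s['t'],s['tcp_pos'],s['tcp_rot'],s['finger_force'],s['contact_force'])
C=wristcal(s)
print((proj(C,place([.513,.198,0,np.radians(-5.1)],[[0,0,.174],[0,0,.064],[0,0,.15],[0,.04,.166]]))-[160,0])*2.5)
```

```text
7.25 [0.50169722 0.08124092 0.20617739] [[ 8.99663205e-02  9.95944807e-01  5.61809744e-05]
 [ 9.95944807e-01 -8.99663179e-02 -4.72384093e-05]
 [-4.19924530e-05  6.02030156e-05 -9.99999997e-01]] 29.868822377175093 [-0.99373181 -0.72803702 -2.04791553]
[[ 405.93044982   76.72128834]
 [ 402.56246068  182.61339475]
 [ 404.88816538  109.49149342]
 [ 405.76643761 -143.67022525]]
```

View pics/w3.png

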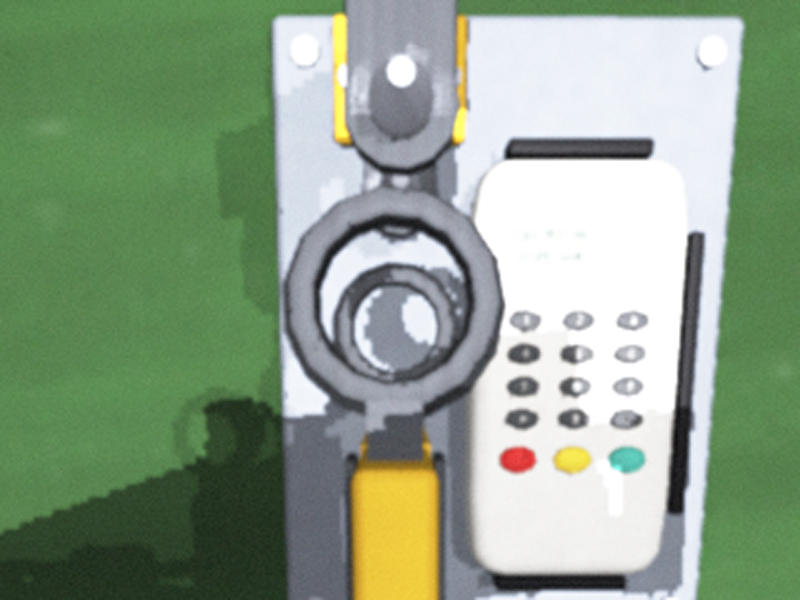

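The pin tip is at about (401,70) in the crop, the upper knuckle centre at (394,300) and the lower at (395,323). That leaves the pin about 45 mm further along post +y and 1.3 mm along +x. Moving in now.

>>> {"method": "jog_arm", "body": {"deltas": "0.02 0.1 0 0 0 0;0.025 0.2 0 0 0 0;0.025 0.25 0 0 0 0;0.025 0.25 0 0 0 0;0.02 0.2 0 0 0 0;0.02 0.125 0 0 0 0;0 0 0 0 0 0;0 0 0 0 0 0;0 0 0 0 0 0;0 0 0 0 0 0"}}

```text
t: 8.3
tcp_pos: [0.5072, 0.1256, 0.2062]
tcp_rot: [[0.091, 0.996, 0.0], [0.996, -0.091, -0.0], [-0.0, 0.0, -1.0]]
contact_force: [-0.5, 0.5, -2.0]
grip_width: 0.0117
finger_force: 29.9
```

Run:
```python
from h import *
import cv2
s=r.state();i=r.capture('wrist')
cv2.imwrite('pics/w4.png',cv2.resize(i[60:180,240:400],(800,600),interpolation=cv2.INTER_CUBIC))
print(s['t'],s['tcp_pos'],s['contact_force'],s['finger_force'])
```

```text
8.3 [0.50717652 0.12564855 0.20617289] [-0.49644236  0.51354477 -1.98659616] 29.868773873895407
```

View pics/w4.png

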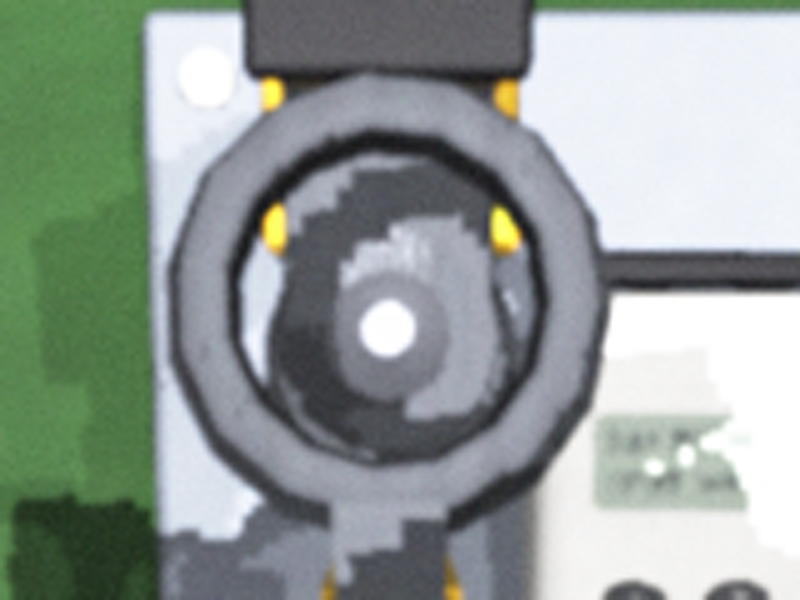

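The pin tip at (388,328) lies 30 px below the ring centre at (388,298). I expected 29 px when coaxial, so the door is on axis. Lowering.

>>> {"method": "jog_arm", "body": {"deltas": "0 0 -0.1 0 0 0;0 0 -0.15 0 0 0;0 0 -0.15 0 0 0;0 0 -0.15 0 0 0;0 0 -0.15 0 0 0;0 0 -0.15 0 0 0;0 0 -0.15 0 0 0;0 0 -0.15 0 0 0;0 0 -0.1 0 0 0;0 0 -0.1 0 0 0"}}

```text
t: 9.35
tcp_pos: [0.5071, 0.1263, 0.1518]
tcp_rot: [[0.09, 0.996, 0.0], [0.996, -0.09, 0.0], [0.0, 0.0, -1.0]]
contact_force: [0.3, 0.4, -2.5]
grip_width: 0.0116
finger_force: 29.9
```

>>> {"method": "jog_arm", "body": {"deltas": "0 0 -0.03 0 0 0;0 0 -0.03 0 0 0;0 0 -0.03 0 0 0;0 0 -0.03 0 0 0;0 0 -0.03 0 0 0;0 0 0 0 0 0;0 0 0 0 0 0;0 0 0 0 0 0;0 0 0 0 0 0;0 0 0 0 0 0"}}

```text
t: 10.35
tcp_pos: [0.5071, 0.1262, 0.1462]
tcp_rot: [[0.09, 0.996, 0.0], [0.996, -0.09, -0.0], [-0.0, 0.0, -1.0]]
contact_force: [0.2, -0.3, -2.6]
grip_width: 0.0118
finger_force: 29.9
```

Still hanging free, about 2 mm left. Creep until contact shows.

>>> {"method": "jog_arm", "body": {"deltas": "0 0 -0.02 0 0 0;0 0 -0.02 0 0 0;0 0 -0.02 0 0 0;0 0 0 0 0 0;0 0 0 0 0 0;0 0 0 0 0 0;0 0 0 0 0 0;0 0 0 0 0 0;0 0 0 0 0 0;0 0 0 0 0 0"}}

```text
t: 11.35
tcp_pos: [0.5071, 0.1262, 0.1438]
tcp_rot: [[0.09, 0.996, 0.0], [0.996, -0.09, -0.0], [-0.0, 0.0, -1.0]]
contact_force: [-0.1, -0.2, -1.8]
grip_width: 0.0122
finger_force: 29.9
```

>>> {"method": "jog_arm", "body": {"deltas": "0 0 -0.015 0 0 0;0 0 -0.015 0 0 0;0 0 -0.015 0 0 0;0 0 0 0 0 0;0 0 0 0 0 0;0 0 0 0 0 0;0 0 0 0 0 0;0 0 0 0 0 0;0 0 0 0 0 0;0 0 0 0 0 0"}}

```text
t: 12.35
tcp_pos: [0.5071, 0.1262, 0.142]
tcp_rot: [[0.09, 0.996, 0.0], [0.996, -0.09, -0.0], [-0.0, 0.0, -1.0]]
contact_force: [0.6, 0.3, -1.9]
grip_width: 0.0118
finger_force: 29.9
```

>>> {"method": "jog_arm", "body": {"deltas": "0 0 -0.015 0 0 0;0 0 -0.015 0 0 0;0 0 -0.015 0 0 0;0 0 0 0 0 0;0 0 0 0 0 0;0 0 0 0 0 0;0 0 0 0 0 0;0 0 0 0 0 0;0 0 0 0 0 0;0 0 0 0 0 0"}}

```text
t: 13.35
tcp_pos: [0.5071, 0.1262, 0.1402]
tcp_rot: [[0.09, 0.996, 0.0], [0.996, -0.09, -0.0], [-0.0, 0.0, -1.0]]
contact_force: [0.5, -0.7, -1.2]
grip_width: 0.0116
finger_force: 29.9
```

>>> {"method": "jog_arm", "body": {"deltas": "0 0 -0.015 0 0 0;0 0 -0.015 0 0 0;0 0 -0.015 0 0 0;0 0 0 0 0 0;0 0 0 0 0 0;0 0 0 0 0 0;0 0 0 0 0 0;0 0 0 0 0 0;0 0 0 0 0 0;0 0 0 0 0 0"}}

```text
t: 14.35
tcp_pos: [0.5075, 0.1262, 0.1392]
tcp_rot: [[0.09, 0.996, 0.001], [0.996, -0.09, -0.0], [-0.0, 0.001, -1.0]]
contact_force: [-2.3, -1.4, 4.5]
grip_width: 0.0116
finger_force: 29.9
```

Run:
```python
from h import *
import cv2
s=r.state();i=r.capture('wrist');j=r.capture('scene')
o=np.zeros((600,800,3),np.uint8);o[:450,:400]=cv2.resize(i[60:240,240:400],(400,450));o[:500,400:]=cv2.resize(j[200:325,150:250],(400,500),interpolation=cv2.INTER_CUBIC)
cv2.imwrite('pics/w5.png',o)
print(s['t'],s['tcp_pos'],s['contact_force'],s['finger_force'])
```

```text
14.35 [0.50752692 0.12615756 0.13916188] [-2.26496889 -1.39997538  4.49628001] 29.874678743071854
```

View pics/w5.png

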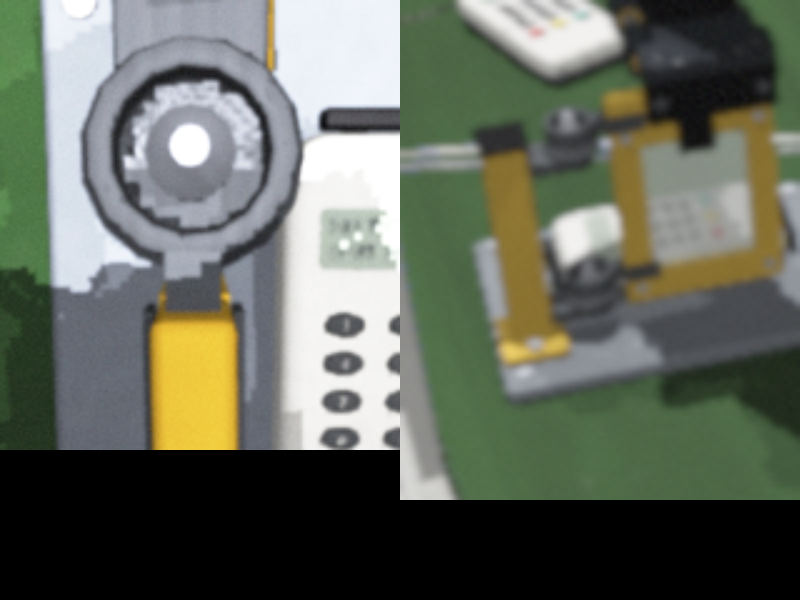

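Contact is felt: about +6 N at TCP z 0.139. The view shows both knuckles on their pins and resting on the brackets, with the pin tip at (190,146) inside the ring. Releasing.

>>> {"method": "jog_arm", "body": {"deltas": "0 0 0 0 0 0;0 0 0 0 0 0;0 0 0 0 0 0;0 0 0 0 0 0;0 0 0 0 0 0;0 0 0 0 0 0;0 0 0 0 0 0;0 0 0 0 0 0;0 0 0 0 0 0;0 0 0 0 0 0", "fingers": 0}}

```text
t: 15.45
tcp_pos: [0.5071, 0.1262, 0.1384]
tcp_rot: [[0.09, 0.996, 0.0], [0.996, -0.09, -0.0], [-0.0, 0.0, -1.0]]
contact_force: [0.7, -0.3, 0.2]
grip_width: 0.0827
finger_force: 0.0
```

>>> {"method": "jog_arm", "body": {"deltas": "0 0 0.1 0 0 0;0 0 0.3 0 0 0;0 0 0.4 0 0 0;0 0 0.4 0 0 0;0 0 0.4 0 0 0;0 0 0.4 0 0 0;0 0 0.4 0 0 0;0 0 0.3 0 0 0;0 0 0 0 0 0;0 0 0 0 0 0"}}

```text
t: 16.45
tcp_pos: [0.5071, 0.1262, 0.2464]
tcp_rot: [[0.09, 0.996, 0.0], [0.996, -0.09, -0.0], [-0.0, 0.0, -1.0]]
contact_force: [0.5, 0.6, -0.0]
grip_width: 0.0874
finger_force: 0.0
```

Run:
```python
from h import *
import cv2
s=r.state();i=r.capture('wrist');j=r.capture('scene')
o=np.zeros((600,800,3),np.uint8);o[:450,:400]=cv2.resize(i[60:360,200:467],(400,450));o[:500,400:]=cv2.resize(j[200:325,150:250],(400,500),interpolation=cv2.INTER_CUBIC)
cv2.imwrite('pics/w6.png',o)
print(s['t'],s['tcp_pos'],s['contact_force'],s['grip_width'])
```

```text
16.45 [0.50706771 0.12619179 0.24642867] [ 0.54261139  0.56873727 -0.04646362] 0.087443936097245
```

View pics/w6.png

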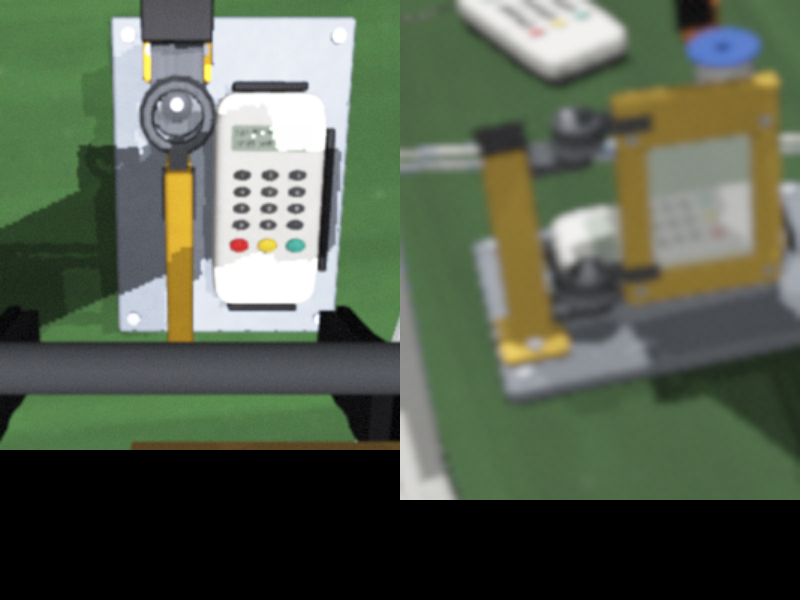

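The door hangs upright on both pins, with the pin tip at (177,103) inside the ring, and the gripper is clear.

```bash
python3 -c "
from workcell import r
print(r.job_done())"
```

```text
the job is handed in; nothing more can be done
None
```

The yellow guard door is hanging on both pins of the hinge post, seated and released, the blue-framed door was left untouched, and I handed the job in at about 16.5 s of the 35 s allowed; no verdict came back.

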